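Unclamp a welded hinge strap, lean it on the screen and chock its foot

TASK

The welded hinge strap standing in the vise is finished. Slide the vise jaw open, lift the strap out and lean it, hinge barrel up and flat side on, against the flat front of the steel screen, steep but stable: about 20 degrees off upright, with its foot standing on the bench some 80 mm out. Chock the foot with the square steel block, lying flat on the bench and hard up against the middle of the foot so that it cannot slide out, and leave the other things on the bench where they are.

Things in the scene. Friction and masses are not known exactly. Their poses are not given: they have to be found in the camera images.
- vise: Iron quick-release drill-press vise fixed to the bench. Origin on the bench under the clamping gap; z up, y the jaw axis: fixed jaw to +y (face at y 5.3 mm, back at 53), sliding jaw, spindle and handle to -y. Bed 110 mm wide (x), y -160 to 75 mm; ears to x +-79. Ways that carry the strap 22 mm above the bench. Jaws 100 mm wide, tops 73 mm up. Nut block y -133 to -159 mm, 64 mm wide, top 68 mm up.
- jaw (a joint): Sliding jaw with spindle and cross handle, one rigid piece: 0 m closed on the strap (jaw spans vise y -5.3 to -49 mm), 0.045 m fully open, moving to the vise's -y. The half-nut is already released: it slides straight without turning, against about 6 N of friction, and stays where it is left.
- handle_left (a point): Point on the vise's cross handle, 36 mm to the vise's -x side of the spindle; moves with the jaw. The handle is a round steel bar, 12 mm diameter, 116 mm long with 18 mm balls at its ends, level along the vise's x, axis 45 mm above the bench, at vise y -212 mm when closed. In its middle a 28 mm hub (y -199 to -225 mm) on the 17 mm spindle.
- handle_right (a point): The like point on the same handle, 36 mm to the vise's +x side of the spindle. Same axes as the vise.
- strap_mid (a point): Centre, half-way up, of the hinge strap: bare steel flat bar 50 mm wide (its x), 10 thick (y), 180 long, a round barrel (24 mm diameter, 30 long, along x) welded across its upper end; 200 mm overall along z, which points to the barrel; 0.7 to 0.9 kg; both faces alike. Starts upright in the vise, axes along the vise's, low 50 mm between the jaws. Once the jaw is open it stands loose and may tip towards it.
- barrel (a point): Centre of the strap's hinge barrel (30 mm long, along x), 88 mm from strap_mid along its z; radius 12 mm.
- strap_end (a point): Middle of the strap's flat lower end face (its foot), 100 mm from strap_mid along -z; same axes as strap_mid.
- screen: Galvanised steel spatter screen, an upright plate fixed to the bench, 300 mm long (its x), 185 mm high, 6 mm thick. Origin on the bench, in the middle of the flat front face. Its x runs along the face, z up; the front faces its -y, towards the vise. A flange and ribs behind; nothing in front.
- block_mid (a point): Centre of the chock block: bare square steel bar offcut, 65 mm long (its y), 40 x 40 mm in section (x and z), 0.7 to 0.9 kg, lying on the bench with its z up. It starts between vise and screen, on the robot's side or the far side: its place is swapped at random with that of the pipe offcut.
- pipe: Bystander: dark round pipe offcut standing on end, 60 mm diameter, 45 mm high; origin under its centre.
- hammer: Bystander: chipping hammer lying on the bench, wooden handle along its x, 170 mm long, 110 mm across the head; origin on the bench.
- brush: Bystander: wooden wire brush lying on the bench, 200 mm long along its x; origin on the bench under its centre.
- rod_can: Bystander: dark red can of welding rods behind the screen, 84 mm diameter, rods standing to 250 mm; origin under its centre.
There are look-alikes about, which are no part of the job. There is more than one size of the part that bears strap_mid; the job needs the larger. There is more than one size of the part that bears block_mid; the job needs the smaller.

How it is judged:
By the outcome, as a careful person would: the job done as asked, in the order asked, and still so for the second after the job is handed in, with the robot touching nothing.
It also fails if it takes over 67 s, if anything falls off the work surface, if the arm or the gripper's body presses on something with over 40 N, if the wrist force passes 120 N, or if a joint passes its speed limit or range.

ROBOT

A 7-joint arm with a two-finger parallel gripper is mounted at the origin on the work surface. World frame = base frame: x ahead of the robot, y to its left, z up, the work surface at z = 0. Lengths are in m, angles in rad, forces in N, time in s.
With the tool pointing down it reaches from about 0.425 to 0.875 m from the base axis. Payload 4.7 kg.
Tool frame: the origin (TCP) lies between the finger pads; the fingertips stand 19 mm ahead of it and the grasp point (between the pads) is the TCP (robot.tip_extent is the distance from the TCP to the fingertips, in m); y points along the fingers, z is the direction in which the jaws open and shut, and the axes are right-handed (so a half turn about y gives the same grasp; the last joint's range is limited). The gripper opens to 87 mm and grips with 3 to 60 N. Pads are 19 mm wide; open, the fingers measure 117 mm over their backs; the gripper's body (75 mm by 190 mm) begins 51 mm behind the grasp point.
Start: joints at [1.144, 0.321, -0.07, 1.45, 0.023, 1.371, -0.057], TCP at [0.277, -0.588, 0.242] pointing down, gripper open.
Joint ranges: [-2.86, 2.86], [-0.3, 2.09], [-1.38, 1.24], [0.06, 2.45], [-1.56, 4.7], [0.09, 2.05], [-2.69, 2.69]. Speed limits (rad/s): [2.57, 2.57, 3.14, 3.14, 3.14, 3.14, 3.14].

INTERFACE

Orientations are given as a rotation vector (axis times angle).
In Python, from workcell import robot gives the robot as it stands.
- The arm moves only by the tool play_rows, never from a script. Its argument "moves" is a list of rows, each a list of 3 entries, a list of its own where there are three numbers: the closure, from -1 (fully open) to 1 (shut), then the shift along the tool's x, y, z in cm, then the turn about the tool's y in rad. In form: [[claw, [x, y, z], turn], ...]. A call has 1 to 8 rows; each row is the pose to reach, as a shift and turn from the pose measured when the call began, along the tool's axes at that moment; what a row does not reach only later rows make up. A row lasts 1/8 s, in which the tool goes at most 62.5 mm and 10.7 degrees, less where a joint would pass 70% of its speed; a pose out of reach is approached as far as the arm can. A call with a gripper value outside its range is refused whole. The fingers move at their own pace and stop on an object; "force" is the grip in N (left out, the last holds). Time passes only in rows, so rows that repeat a pose let the fingers close. It gives the time, the measured TCP pose, the force and the opening at its end, in the units of the state.
- robot.get_state(): the state, without advancing time (a new reading comes with each control period).
- robot.get_image(name): name is "side" or "top"; returns a dict with "frame" (480x640x3 uint8, red, green, blue), "z_map" (480x640 float32, m along the optical axis (not along the pixel's ray), 0 where there is no reading), "K" (3x3 intrinsics, pixels), "R" (3x3) and "t" (3): a world point X has camera coordinates R X + t. Camera axes: x right, y down, z forward; pixel columns grow to the right and rows downward; lengths in m; the calibration is good to about 2 mm. A picture is of the moment at which its call begins.
- robot.job_done(): hands the job in, once; it reports no verdict.
Trained networks look in the newest picture that a camera, given by its name, has taken for a name from the list of things; names that differ only in an ending like _2 or _b are one class to them, and where a whole thing is asked for, a point or a joint stands for the part that bears it (a point fixed in the world has none). Each returns a list of dicts, best first, with "conf" (0 to 1); they miss things now and then, are a little off and sometimes report something else, mostly with a low value. They report only what shows in the picture. A call takes as long as a camera call. They do not tell look-alikes from the thing itself.
- robot.regions_of(camera, query): "region" (480x640 bool, what is visible of it) and "position" ([column, row] in pixels, amid what is visible of it).
- robot.tip_of(camera, query): "position" ([column, row] in pixels: a listed point, or the origin of a listed thing).
The state is a dict: "time": time; "joint_pos": joint angles; "qd": joint speeds; "joint_efforts": joint torques, N m; "tcp_pos": TCP position; "tool_rot": TCP orientation; "wrist_force": force on the tool from outside, world axes, zero at the start; "moment": the same for the moment, N m; "opening": finger opening in m.
Only numpy, scipy, OpenCV 4.12 (cv2) and the standard library are available. Lean on these libraries where they do the work, as an engineer would, in place of code of your own. Each camera call takes 0.05 s, during which the arm holds its last target. There are 200 camera calls.

## Working session

There is one attempt and no reset: what is moved stays moved. The work goes in short steps, Python scripts to look and compute and a tool call to move; the robot and the scene stay as the last step left them, time stands still between calls to the robot, and variables do not carry over. Pictures are saved under pics/ and viewed, about 8 in all and at most 12, crops included, and the job is handed in when it is done.

Besides the shell and the picture viewer there is one more tool, called after ">>>" as name(argument=value, ...), one argument or row to a line, values as JSON. play_rows: Moves the arm, as the interface text tells. Its arguments: {"type":"object","properties":{"moves":{"type":"array","items":{"type":"array"}},"force":{"type":"number"}},"required":["moves"]}

```bash
mkdir -p pics; ls; cat > h.py <<'E'
from workcell import robot
import numpy as np, cv2
from scipy.spatial.transform import Rotation as Ro
def cloud(im):
    z=im["z_map"]; v,u=np.mgrid[:480,:640]; K=im["K"]
    c=np.stack([(u-K[0,2])/K[0,0]*z,(v-K[1,2])/K[1,1]*z,z],-1)
    w=(c-im["t"])@im["R"]; w[z==0]=np.nan; return w
def save(im,n): cv2.imwrite("pics/"+n,im["frame"][:,:,::-1])
E
python3 - <<'E'
from h import *
np.set_printoptions(precision=3,suppress=True)
s=robot.get_state(); print(s["time"],s["tcp_pos"],Ro.from_rotvec(s["tool_rot"]).as_matrix(),s["opening"])
for cam in ["top","side"]:
    im=robot.get_image(cam); save(im,cam+"0.png"); W=cloud(im)
    np.save(cam+"W.npy",W)
    print(cam,"campos",-im["R"].T@im["t"])
    for q in ["vise","handle_left","handle_right","strap_mid","barrel","strap_end","screen","block_mid","pipe","hammer","brush","rod_can"]:
        for d in robot.tip_of(cam,q)[:3]:
            p=d["position"]; print("tip",q,round(d["conf"],2),np.round(p),W[int(np.clip(p[1],0,479)),int(np.clip(p[0],0,639))])
    for q in ["strap_mid","block_mid","screen","vise","jaw","pipe"]:
        for d in robot.regions_of(cam,q)[:3]:
            P=W[d["region"]]; P=P[~np.isnan(P[:,0])]
            print("reg",q,round(d["conf"],2),np.round(d["position"]),len(P),np.percentile(P,[2,50,98],axis=0).ravel() if len(P) else "")
E
```

```text
pics
0.0 [ 0.277 -0.587  0.24 ] [[-0.904 -0.001  0.427]
 [-0.427  0.002 -0.904]
 [ 0.    -1.    -0.002]] 0.08724008956432487
top campos [ 0.481 -0.016  1.913]
tip vise 0.58 [292. 266.] [0.487 0.081 0.229]
tip handle_left 0.65 [231. 268.] [0.481 0.291 0.057]
tip handle_right 0.74 [232. 284.] [0.429 0.285 0.049]
tip handle_right 0.64 [412. 253.] [ 0.53  -0.3    0.007]
tip strap_mid 0.46 [288. 226.] [0.607 0.102 0.144]
tip barrel 0.64 [294. 225.] [0.609 0.083 0.152]
tip barrel 0.53 [296. 263.] [0.493 0.071 0.213]
tip strap_end 0.38 [290. 226.] [0.609 0.092 0.154]
tip screen 0.62 [413. 256.] [ 0.52  -0.3    0.049]
tip screen 0.58 [352. 211.] [ 0.663 -0.103  0.047]
tip block_mid 0.66 [392. 180.] [ 0.762 -0.232  0.059]
tip block_mid 0.6 [354. 213.] [ 0.661 -0.107  0.031]
tip pipe 0.5 [232. 285.] [0.423 0.288 0.05 ]
tip pipe 0.45 [351. 277.] [ 0.451 -0.098 -0.006]
tip pipe 0.25 [271. 176.] [0.781 0.167 0.02 ]
tip hammer 0.58 [271. 177.] [0.778 0.167 0.023]
tip hammer 0.33 [190. 309.] [0.345 0.422 0.041]
tip brush 0.66 [189. 310.] [0.345 0.426 0.036]
tip brush 0.66 [296. 267.] [0.484 0.07  0
[... 1981 characters left out ...]
67  0.003  0.736 -0.211  0.041  0.785 -0.179  0.058]
reg block_mid 0.5 [309. 238.] 318 [ 0.653 -0.166 -0.001  0.668 -0.093  0.031  0.716 -0.072  0.042]
reg screen 0.72 [374. 205.] 4047 [ 0.387 -0.307  0.004  0.523 -0.299  0.098  0.677 -0.291  0.184]
reg screen 0.63 [318. 294.] 1279 [0.401 0.088 0.029 0.465 0.132 0.054 0.522 0.305 0.075]
reg vise 0.86 [320. 300.] 3145 [0.407 0.037 0.006 0.455 0.15  0.047 0.54  0.304 0.074]
reg vise 0.44 [372. 173.] 403 [ 0.592 -2.186 -0.556  0.63  -0.503  0.125  1.404 -0.471  0.2  ]
reg jaw 0.92 [318. 292.] 1303 [0.404 0.087 0.028 0.466 0.132 0.054 0.523 0.305 0.075]
reg pipe 0.8 [370. 261.] 384 [ 0.419 -0.121  0.003  0.446 -0.077  0.029  0.473 -0.061  0.046]
```

```bash
python3 - <<'E'
import cv2,numpy as np
a=cv2.imread("pics/top0.png")[140:340,160:500];b=cv2.imread("pics/side0.png")[150:450,180:480]
a=cv2.resize(a,(800,470),interpolation=cv2.INTER_CUBIC); b=cv2.resize(b,(600,600),interpolation=cv2.INTER_CUBIC)
cv2.imwrite("pics/a.png",a);cv2.imwrite("pics/b.png",b)
E
```

```text
(no output)
```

View pics/a.png

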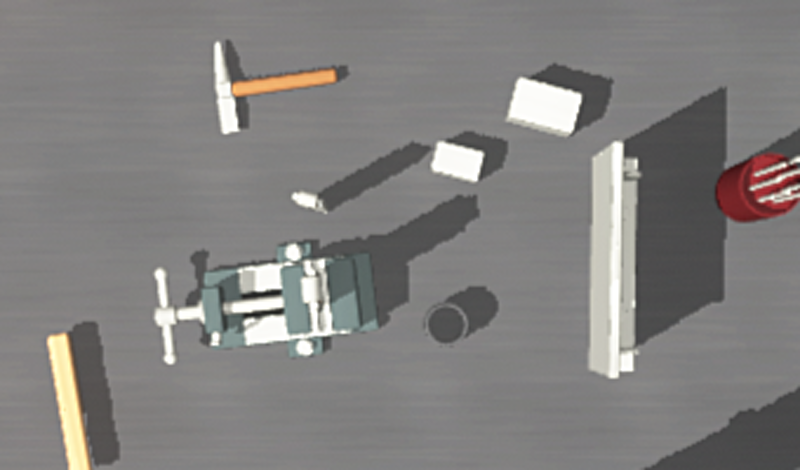

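View pics/b.png

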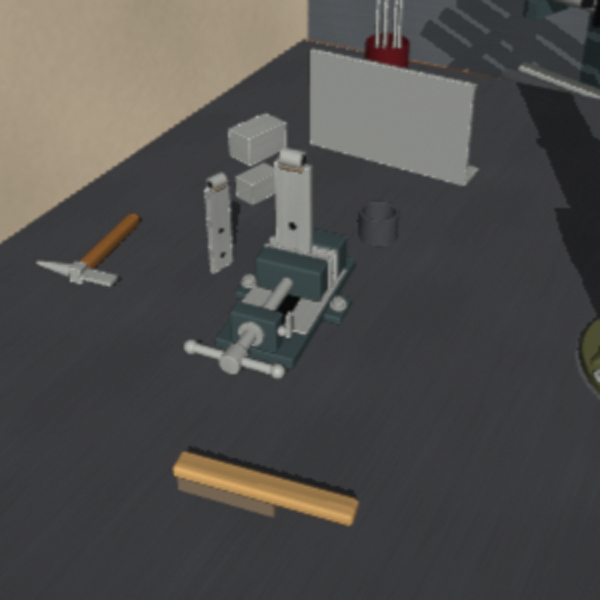

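```bash
python3 - <<'E'
from h import *
np.set_printoptions(precision=4,suppress=True)
T=np.load("topW.npy");S=np.load("sideW.npy")
def sel(W,x,y,z):
    P=W.reshape(-1,3);P=P[~np.isnan(P[:,0])]
    return P[(P[:,0]>x[0])&(P[:,0]<x[1])&(P[:,1]>y[0])&(P[:,1]<y[1])&(P[:,2]>z[0])&(P[:,2]<z[1])]
def rect(n,P):
    r=cv2.minAreaRect(P[:,:2].astype(np.float32)*1000); print(n,len(P),r,"z",np.median(P[:,2]), "mean",P.mean(0))
for n,W in(("T",T),("S",S)):
    rect(n+" small block?",sel(W,(.63,.73),(-.18,-.06),(.03,.05)))
    rect(n+" big block?",sel(W,(.70,.82),(-.29,-.16),(.045,.075)))
    rect(n+" strap",sel(W,(.45,.54),(.04,.13),(.1,.24)))
    rect(n+" barrel",sel(W,(.45,.54),(.04,.13),(.2,.24)))
    rect(n+" short strap",sel(W,(.58,.65),(.05,.14),(.02,.24)))
    rect(n+" handle",sel(W,(.38,.56),(.27,.33),(.035,.06)))
    rect(n+" jawtops",sel(W,(.38,.60),(.0,.16),(.066,.08)))
    rect(n+" pipe",sel(W,(.40,.50),(-.15,-.04),(.035,.055)))
    P=sel(W,(.36,.70),(-.33,-.27),(.03,.17)); f=np.polyfit(P[:,0],P[:,1],1); print(n,"screen front y=",f,"span",P[:,0].min(),P[:,0].max(),np.std(P[:,1]-np.polyval(f,P[:,0])))
    rect(n+" screen top",sel(W,(.36,.72),(-.33,-.27),(.175,.2)))
# strap edge fit in side
P=sel(S,(.45,.54),(.04,.13),(.1,.195)); f=np.polyfit(P[:,0],P[:,1],1); print("strap face",f,P[:,0].min(),P[:,0].max())
P=sel(S,(.38,.60),(.08,.16),(.03,.066)); print(len(P))
E
```

```text
T small block? 230 ((672.185546875, -110.60685729980469), (64.57039642333984, 40.384910583496094), 76.36264038085938) z 0.039731623187015175 mean [ 0.6725 -0.1105  0.04  ]
T big block? 474 ((748.6707763671875, -231.454345703125), (91.14970397949219, 57.794471740722656), 74.5092544555664) z 0.0557385843162885 mean [ 0.7478 -0.231   0.0558]
T strap 118 ((492.6194152832031, 81.69850158691406), (48.60490417480469, 23.519853591918945), 4.629243850708008) z 0.21654745573227513 mean [0.4928 0.0807 0.2121]
T barrel 105 ((492.5361328125, 81.91537475585938), (47.83966064453125, 23.551105499267578), 3.550995111465454) z 0.2178623331897621 mean [0.4929 0.0809 0.2163]
T short strap 80 ((611.80908203125, 90.51371765136719), (39.626319885253906, 18.28897476196289), 74.5504379272461) z 0.14796816685297087 mean [0.6103 0.0894 0.1305]
T handle 193 ((458.1280517578125, 287.0270690917969), (129.37281799316406, 34.08655548095703), 1.8464961051940918) z 0.05167985774029921 mean [0.4573 0.2889 0.0513]
T jawtops 680 ((483.7861328125, 78.1672134399414), (99.64640045166016, 102.77226257324219), 7.063797473907
[... 1448 characters left out ...]
68 mean [0.4563 0.2952 0.0498]
S jawtops 615 ((484.88726806640625, 81.0909423828125), (99.54816436767578, 106.1458511352539), 6.782303333282471) z 0.07176917483877218 mean [0.4756 0.093  0.0717]
S pipe 139 ((447.1500244140625, -91.82366943359375), (54.569923400878906, 61.9978141784668), 26.152393341064453) z 0.04170404411142517 mean [ 0.4455 -0.0901  0.0414]
S screen front y= [-0.0251 -0.2855] span 0.3829039134979047 0.6849215201012806 0.002852675469237775
S screen top 334 ((532.762451171875, -301.9529113769531), (21.16661834716797, 301.55743408203125), 88.79619598388672) z 0.18161318618939754 mean [ 0.5247 -0.3     0.1813]
strap face [0.1361 0.0196] 0.4677562261512758 0.5206617789544774
418
```

```bash
cat >> h.py <<'E'
def plan(xyz,yaw=None):
    "shift (cm, tool axes) and turn (rad) from now to TCP xyz with tool z at yaw deg (mod 180)"
    s=robot.get_state(); R=Ro.from_rotvec(s["tool_rot"]).as_matrix(); z=R[:,2]
    y0=np.degrees(np.arctan2(z[1],z[0])); t=0 if yaw is None else ((yaw-y0+90)%180-90)
    d=R.T@(np.array(xyz)-s["tcp_pos"])*100
    print("t%.2f tcp"%s["time"],np.round(s["tcp_pos"],4),"yaw %.1f"%y0,"F",np.round(s["wrist_force"],1),"open %.4f"%s["opening"],"-> shift",np.round(d,2),"turn %.3f"%-np.radians(t))
def sel(W,x,y,z):
    P=W.reshape(-1,3);P=P[~np.isnan(P[:,0])]
    return P[(P[:,0]>x[0])&(P[:,0]<x[1])&(P[:,1]>y[0])&(P[:,1]<y[1])&(P[:,2]>z[0])&(P[:,2]<z[1])]
E
python3 - <<'E'
from h import *
for n in("top","side"):
    W=np.load(n+"W.npy")
    H=sel(W,(.38,.56),(.26,.33),(.045,.06))
    bar=H[np.abs(H[:,0]-.46)>.02]; f=np.polyfit(bar[:,0],bar[:,1],1)
    for _ in range(3):
        r=bar[:,1]-np.polyval(f,bar[:,0]); bar=bar[np.abs(r)<.009]; f=np.polyfit(bar[:,0],bar[:,1],1)
    print(n,"handle yaw",np.degrees(np.arctan(f[0])),"x range",bar[:,0].min(),bar[:,0].max(),"y at .46",np.polyval(f,.46),bar[:,2].max())
    sp=sel(W,(.42,.52),(.235,.262),(.03,.06)); print("spindle",np.median(sp,0),len(sp))
plan([.497,.296,.20],-82.2)
E
```

```text
top handle yaw 6.822798085712629 x range 0.3936810934458329 0.5225278960406154 y at .46 0.28985995497022143 0.05965656925481952
spindle [0.46139934 0.24886156 0.05367628] 45
side handle yaw 6.887935056540548 x range 0.39285267435871185 0.5226232624122356 y at .46 0.295132409232586 0.05630097838800557
spindle [0.45890814 0.24284311 0.05046091] 192
t1.90 tcp [ 0.2773 -0.5879  0.2416] yaw -64.7 F [ 0.4 -0.   1.1] open 0.0871 -> shift [-57.58   4.15 -70.57] turn 0.305
```

>>> play_rows(
  moves=[
    [-1,[0,-6,0],0],
    [-1,[0,-10.9,0],0],
    [-1,[-39,-10.9,-30],0.15],
    [-1,[-39,-10.9,-30],0.305],
    [-1,[-39,-10.9,-30],0.305],
    [-1,[-39,-10.9,-30],0.305],
    [-1,[-39,-10.9,-30],0.305],
    [-1,[-39,-10.9,-30],0.305],
  ],
)

```text
time: 2.9
tcp_pos: [0.4492, -0.2523, 0.3509]
tool_rot: [-0.145, 2.15, -2.152]
wrist_force: [1.4, -0.3, -0.6]
opening: 0.0867
```

```bash
python3 -c "
from h import *
plan([.494,.296,.30],-82.8)"
```

```text
t2.90 tcp [ 0.4492 -0.2523  0.3509] yaw -82.2 F [ 1.4 -0.3 -0.6] open 0.0867 -> shift [-11.85   5.05 -53.73] turn 0.010
```

>>> play_rows(
  moves=[
    [0,[-11.9,0,-53.7],0.01],
    [0,[-11.9,0,-53.7],0.01],
    [0,[-11.9,0,-53.7],0.01],
    [0,[-11.9,0,-53.7],0.01],
    [0,[-11.9,5,-53.7],0.01],
    [0,[-11.9,5,-53.7],0.01],
    [0,[-11.9,5,-53.7],0.01],
    [0,[-11.9,5,-53.7],0.01],
  ],
)

```text
time: 3.9
tcp_pos: [0.49, 0.2423, 0.3099]
tool_rot: [-0.132, 2.154, -2.157]
wrist_force: [1.9, -0.2, -0.1]
opening: 0.0435
```

```bash
python3 -c "
from h import *
plan([.494,.296,.045],-82.8)"
```

```text
t3.90 tcp [0.49   0.2423 0.3099] yaw -82.9 F [ 1.9 -0.2 -0.1] open 0.0435 -> shift [-1.   26.48 -5.33] turn -0.001
```

>>> play_rows(
  moves=[
    [0,[-1,4,-5.3],0],
    [0,[-1,10,-5.3],0],
    [0,[-1,16,-5.3],0],
    [0,[-1,21,-5.3],0],
    [0,[-1,24,-5.3],0],
    [0,[-1,26.2,-5.3],0],
    [0,[-1,26.2,-5.3],0],
    [0,[-1,26.2,-5.3],0],
  ],
)

```text
time: 4.9
tcp_pos: [0.495, 0.2965, 0.0492]
tool_rot: [-0.13, 2.155, -2.155]
wrist_force: [-0.3, 0.5, 0.1]
opening: 0.0439
```

>>> play_rows(
  force=25,
  moves=[
    [0.75,[0,0,0],0],
    [0.75,[0,0,0],0],
    [0.8,[0,0,0],0],
    [0.8,[0,0,0],0],
    [0.8,[0,0,0],0],
  ],
)

```text
time: 5.52
tcp_pos: [0.4951, 0.2958, 0.0493]
tool_rot: [-0.129, 2.154, -2.157]
wrist_force: [-0.2, -2.0, 1.5]
opening: 0.0108
```

```bash
python3 -c "
from h import *
plan([.494,.296,.045],-82.8)
im=robot.get_image('side');save(im,'s2.png');cv2.imwrite('pics/s2c.png',cv2.resize(im['frame'][200:360,220:420,::-1],(600,480)))"
```

```text
t5.53 tcp [0.4951 0.2958 0.0493] yaw -82.9 F [-0.2 -2.   1.5] open 0.0108 -> shift [ 0.11  0.43 -0.03] turn -0.001
```

View pics/s2c.png

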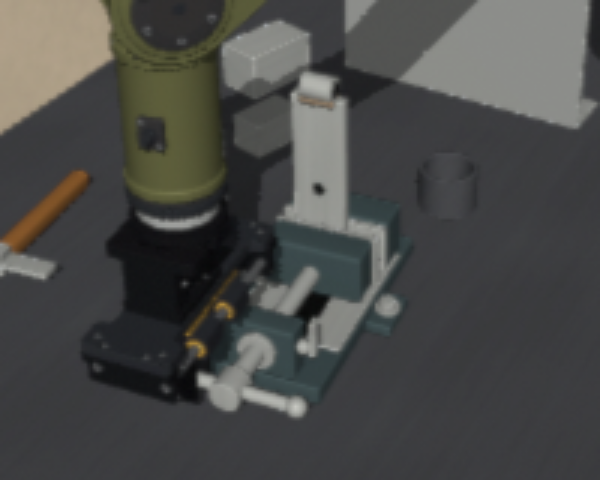

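>>> play_rows(
  moves=[
    [0.9,[0,0,-0.1],0],
    [0.9,[0,0,-0.3],0],
    [0.9,[0,0,-0.5],0],
    [0.9,[0,0,-0.7],0],
    [0.9,[0,0,-0.9],0],
    [0.9,[0,0,-1.1],0],
    [0.9,[0,0,-1.2],0],
    [0.9,[0,0,-1.2],0],
  ],
)

```text
time: 6.58
tcp_pos: [0.4939, 0.3059, 0.0492]
tool_rot: [-0.129, 2.151, -2.161]
wrist_force: [-1.2, -5.9, 4.7]
opening: 0.0111
```

```bash
cat >> h.py <<'E'
def strap(n):
    im=robot.get_image("side");save(im,n);W=cloud(im)
    P=sel(W,(.45,.54),(.04,.15),(.1,.20)); f=np.polyfit(P[:,2],P[:,1]-.126*(P[:,0]-.4935),1)
    print("tilt deg",np.degrees(np.arctan(f[0])),"face y at .1 .2",np.polyval(f,[.1,.2]),"x",np.percentile(P[:,0],[2,98]))
    J=sel(W,(.38,.60),(.06,.22),(.066,.078)); c=(J-[.4935,.0818,0])@np.array([-.126,.992,0]); print("jaw top hist (-vise y,mm)",np.histogram(c*1000,bins=range(-50,120,10))[0])
E
python3 -c "
from h import *
plan([.494,.296,.045],-82.8); strap('s3.png')"
```

```text
t6.58 tcp [0.4939 0.3059 0.0492] yaw -82.9 F [-1.2 -5.9  4.7] open 0.0111 -> shift [0.11 0.43 0.98] turn -0.002
tilt deg 0.287506854163376 face y at .1 .2 [0.08652017 0.08702197] x [0.46997472 0.51805758]
jaw top hist (-vise y,mm) [  0   0   0  31  37  60  29  53  72  76 115  22   0   0   0   0]
```

>>> play_rows(
  moves=[
    [0.9,[0,0,-0.4],0],
    [0.9,[0,0,-0.6],0],
    [0.9,[0,0,-0.9],0],
    [0.9,[0,0,-1.2],0],
    [0.9,[0,0,-1.5],0],
    [0.9,[0,0,-1.8],0],
    [0.9,[0,0,-2.1],0],
    [0.9,[0,0,-2.4],0],
  ],
)

```text
time: 7.62
tcp_pos: [0.4912, 0.3278, 0.0492]
tool_rot: [-0.128, 2.148, -2.166]
wrist_force: [-1.5, -5.8, 5.9]
opening: 0.0109
```

>>> play_rows(
  moves=[
    [0.9,[0,0,-0.4],0],
    [0.9,[0,0,-0.6],0],
    [0.9,[0,0,-0.9],0],
    [0.9,[0,0,-1.1],0],
    [0.9,[0,0,-1.2],0],
    [0.9,[0,0,-1.2],0],
    [0.9,[0,0,-1.2],0],
  ],
)

```text
time: 8.5
tcp_pos: [0.49, 0.338, 0.0492]
tool_rot: [-0.128, 2.145, -2.17]
wrist_force: [-1.1, -6.6, 6.5]
opening: 0.0115
```

```bash
python3 -c "
from h import *
plan([.4951,.2958,.05],-82.8); strap('s4.png')"
```

```text
t8.50 tcp [0.49   0.338  0.0492] yaw -83.1 F [-1.1 -6.6  6.5] open 0.0115 -> shift [ 0.01 -0.03  4.25] turn -0.004
tilt deg -0.04985662061855805 face y at .1 .2 [0.0868831  0.08679608] x [0.46967642 0.51842871]
jaw top hist (-vise y,mm) [  0   0   1  27  41  59   0   0   0  14  57  74  82 101  60   0]
```

>>> play_rows(
  moves=[
    [0,[0,0,0],0],
    [0,[0,0,0],0],
    [0,[0,0,0],0],
    [0,[0,-4,0],0],
    [-0.5,[0,-10,0],0],
    [-1,[0,-16,0],0],
    [-1,[0,-22,0],0],
    [-1,[0,-28,0],0],
  ],
)

```text
time: 9.55
tcp_pos: [0.4887, 0.3415, 0.3313]
tool_rot: [-0.128, 2.145, -2.169]
wrist_force: [0.5, 0.2, -1.1]
opening: 0.0755
```

```bash
python3 -c "
from h import *
plan([.494,.082,.31],7.2);print(robot.get_state()['joint_pos']); strap('s5.png')"
```

```text
t9.55 tcp [0.4887 0.3415 0.3313] yaw -83.0 F [ 0.5  0.2 -1.1] open 0.0755 -> shift [ 2.63  2.41 25.8 ] turn 1.567
[ 0.05117307  0.28272838 -0.88410153  1.41957066  0.22775913  1.54580465
 -2.26891513]
tilt deg 0.05613788255982853 face y at .1 .2 [0.0868164  0.08691438] x [0.46946784 0.51840722]
jaw top hist (-vise y,mm) [ 0  0  0 32 39 58  0  0  0 10 65 79 81 99 77  0]
```

>>> play_rows(
  moves=[
    [-1,[0,0,0],-0.18],
    [-1,[2.6,0,8],-0.36],
    [-1,[2.6,0,16],-0.54],
    [-1,[2.6,0,25.8],-0.72],
    [-1,[2.6,0,25.8],-0.9],
    [-1,[2.6,0,25.8],-1.08],
    [-1,[2.6,0,25.8],-1.26],
    [-1,[2.6,0,25.8],-1.44],
  ],
)

```text
time: 10.6
tcp_pos: [0.4963, 0.0835, 0.3408]
tool_rot: [-1.144, 1.281, -1.303]
wrist_force: [-0.8, 1.3, -0.1]
opening: 0.0871
```

>>> play_rows(
  moves=[
    [-1,[0,0,0],-0.13],
    [-1,[0,0,0],-0.13],
  ],
)

```text
time: 10.85
tcp_pos: [0.4962, 0.0838, 0.3405]
tool_rot: [-1.208, 1.187, -1.209]
wrist_force: [-0.5, 0.6, 1.3]
opening: 0.0869
```

```bash
python3 -c "
from h import *
plan([.494,.082,.185],7.2);print(robot.get_state()['joint_pos'])"
```

```text
t10.85 tcp [0.4962 0.0838 0.3405] yaw 0.8 F [-0.5  0.6  1.3] open 0.0869 -> shift [ 0.11 15.54 -0.45] turn -0.112
[ 5.94574727e-01 -9.11551795e-03 -8.04187339e-01  1.63019245e+00
  3.85923808e-04  1.50450262e+00 -1.96021177e-01]
```

>>> play_rows(
  moves=[
    [-1,[0.1,0,-0.5],-0.11],
    [-1,[0.1,5,-0.5],-0.11],
    [-1,[0.1,9,-0.5],-0.11],
    [-1,[0.1,12,-0.5],-0.11],
    [-1,[0.1,14,-0.5],-0.11],
    [-1,[0.1,15.5,-0.5],-0.11],
    [-1,[0.1,15.5,-0.5],-0.11],
    [-1,[0.1,15.5,-0.5],-0.11],
  ],
)

```text
time: 11.85
tcp_pos: [0.494, 0.0823, 0.1862]
tool_rot: [-1.257, 1.105, -1.129]
wrist_force: [0.4, -1.1, 0.4]
opening: 0.0873
```

```bash
python3 -c "
from h import *
plan([.494,.082,.185],7.2)
im=robot.get_image('side');save(im,'s6.png');cv2.imwrite('pics/s6c.png',cv2.resize(im['frame'][180:340,240:440,::-1],(600,480)))
strap('s6.png')"
```

```text
t11.85 tcp [0.494  0.0823 0.1862] yaw 7.1 F [ 0.4 -1.1  0.4] open 0.0873 -> shift [ 0.03  0.12 -0.01] turn -0.002
tilt deg -0.024884881079631088 face y at .1 .2 [0.08686748 0.08682405] x [0.4697888  0.53880761]
jaw top hist (-vise y,mm) [ 0  0  0 30 41 64  0  0  0 13 60 79 81 99 74  0]
```

View pics/s6c.png

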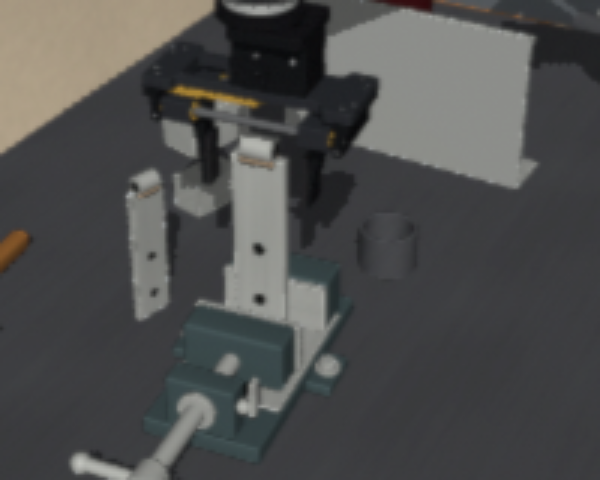

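>>> play_rows(
  force=30,
  moves=[
    [-0.5,[0,0,0],0],
    [-0.2,[0,0,0],0],
    [-0.1,[0,0,0],0],
    [0,[0,0,0],0],
    [0.1,[0,0,0],0],
    [0.1,[0,0,0],0],
    [0.1,[0,-0.5,0],0],
    [0.1,[0,-1,0],0],
  ],
)

```text
time: 12.95
tcp_pos: [0.4928, 0.0821, 0.1954]
tool_rot: [-1.259, 1.106, -1.128]
wrist_force: [0.2, 0.6, -7.7]
opening: 0.0499
```

```bash
python3 -c "
from h import *
plan([.494,.082,.27],7.2);strap('s7.png')"
```

```text
t12.95 tcp [0.4928 0.0821 0.1954] yaw 7.1 F [ 0.2  0.6 -7.7] open 0.0499 -> shift [ 0.06 -7.46  0.21] turn -0.002
tilt deg 1.0649164769773463 face y at .1 .2 [0.08631463 0.08817347] x [0.45957152 0.52095052]
jaw top hist (-vise y,mm) [  0   0   3  29  39  64   1   0   0  11  60  80  81 103  70   0]
```

>>> play_rows(
  moves=[
    [0.1,[0,-2,0],0],
    [0.1,[0,-4,0],0],
    [0.1,[0,-6,0],0],
    [0.1,[0,-8,0],0],
    [0.1,[0,-8.5,0],0],
    [0.1,[0,-8.5,0],0],
  ],
)

```text
time: 13.75
tcp_pos: [0.492, 0.0825, 0.2809]
tool_rot: [-1.258, 1.105, -1.128]
wrist_force: [0.5, -0.4, -7.5]
opening: 0.0496
```

```bash
python3 -c "
from h import *
plan([.55,-.19,.28],-1.4);print(robot.get_state()['joint_pos'])"
```

```text
t13.75 tcp [0.492  0.0825 0.2809] yaw 7.1 F [ 0.5 -0.4 -7.5] open 0.0496 -> shift [27.76  0.29  2.4 ] turn 0.148
[ 0.59545623 -0.00236919 -0.80894142  1.74237364  0.00565689  1.38760956
 -0.09118656]
```

>>> play_rows(
  moves=[
    [0.1,[2,0,0.2],0.02],
    [0.1,[5,0,0.4],0.05],
    [0.1,[9,0,0.8],0.08],
    [0.1,[13,0,1.2],0.11],
    [0.1,[17,0,1.5],0.13],
    [0.1,[21,0,1.8],0.148],
    [0.1,[25,0,2.2],0.148],
    [0.1,[27.8,0,2.4],0.148],
  ],
)

```text
time: 14.75
tcp_pos: [0.5498, -0.1951, 0.2822]
tool_rot: [-1.189, 1.218, -1.24]
wrist_force: [-0.6, 0.6, -7.4]
opening: 0.0497
```

```bash
cat >> h.py <<'E'
def strap2(n,x=.55,zlo=.01,zhi=.5):
    im=robot.get_image("side");save(im,n);W=cloud(im)
    c=robot.regions_of("side","strap_mid")
    for d in c[:3]:
        P=W[d["region"]]; P=P[~np.isnan(P[:,0])]; P=P[np.abs(P[:,0]-np.median(P[:,0]))<.04]
        if len(P)<30: continue
        A=np.c_[P[:,0]-x,P[:,2],np.ones(len(P))]
        w=np.ones(len(P),bool)
        for _ in range(4):
            f=np.linalg.lstsq(A[w],P[w,1],rcond=None)[0]; w=np.abs(P[:,1]-A@f)<.005
        q=P[w]; print("conf %.2f"%d["conf"],"n",w.sum(),"face y=%.4f + %.3f(x-%.2f) + %.3f z"%(f[2],f[0],x,f[1]),"tilt %.1f"%np.degrees(np.arctan(-f[1])),"x",np.percentile(q[:,0],[2,98]),"z",q[:,2].min(),P[:,2].max())
E
python3 -c "
from h import *
plan([.55,-.222,.18],-1.4);strap2('s8.png')"
```

```text
t14.75 tcp [ 0.5498 -0.1951  0.2822] yaw -1.7 F [-0.6  0.6 -7.4] open 0.0497 -> shift [ 2.65 10.23 -0.04] turn -0.005
conf 0.94 n 235 face y=-0.0519 + 2.401(x-0.55) + 0.034 z tilt -2.0 x [0.60484075 0.61655343] z 0.0045730686471697705 0.1557287922873601
conf 0.81 n 763 face y=-0.1907 + -0.028(x-0.55) + 0.005 z tilt -0.3 x [0.52520412 0.57414013] z 0.11750940241178115 0.31720695152312023
```

>>> play_rows(
  moves=[
    [0.1,[1.3,0,0],0],
    [0.1,[2.6,2,0],0],
    [0.1,[2.6,5,0],0],
    [0.1,[2.6,8,0],0],
    [0.1,[2.6,10,0],0],
    [0.1,[2.6,11.2,0],0],
    [0.1,[2.6,11.2,0],0],
    [0.1,[2.6,11.2,0],0],
  ],
)

```text
time: 15.85
tcp_pos: [0.551, -0.2241, 0.1713]
tool_rot: [-1.187, 1.218, -1.245]
wrist_force: [-0.2, 0.4, -7.1]
opening: 0.0492
```

>>> play_rows(
  moves=[
    [0.1,[0,0.2,0],0],
    [0.1,[0,0.4,0],0],
    [0.1,[0,0.6,0],0],
    [0.1,[0,0.6,0],0],
  ],
)

```text
time: 16.35
tcp_pos: [0.5509, -0.2241, 0.165]
tool_rot: [-1.188, 1.219, -1.245]
wrist_force: [-0.4, 0.5, -6.6]
opening: 0.0494
```

>>> play_rows(
  moves=[
    [0.1,[-0.2,0,0],0],
    [0.1,[-0.2,0.1,0],0],
    [0.1,[-0.2,0.2,0],0],
    [0.1,[-0.2,0.2,0],0],
  ],
)

```text
time: 16.85
tcp_pos: [0.5514, -0.2223, 0.1644]
tool_rot: [-1.188, 1.218, -1.246]
wrist_force: [-2.3, 0.4, 3.7]
opening: 0.0496
```

```bash
python3 -c "
from h import *
plan([.55,-.222,.165],-1.4);strap2('s9.png')"
```

```text
t16.85 tcp [ 0.5514 -0.2223  0.1644] yaw -1.8 F [-2.3  0.4  3.7] open 0.0496 -> shift [-0.02 -0.06 -0.14] turn -0.008
conf 0.89 n 273 face y=-0.0576 + 2.508(x-0.55) + 0.017 z tilt -0.9 x [0.60405387 0.61744334] z 0.0011713849067398429 0.15764095991737473
conf 0.84 n 654 face y=-0.2180 + -0.028(x-0.55) + 0.009 z tilt -0.5 x [0.52663103 0.57523997] z -0.0015105447976943734 0.20114307989915978
conf 0.71 n 84 face y=-0.1541 + 0.570(x-0.55) + -0.440 z tilt 23.8 x [0.65014949 0.69884378] z 0.0010575659784266241 0.04455128846130286
```

>>> play_rows(
  force=16,
  moves=[
    [0.1,[0.4,0,0],0],
    [0.1,[0.86,0,0],0],
    [0.1,[1.3,0.02,0],0],
    [0.1,[1.72,0.04,0],0],
    [0.1,[2.15,0.08,0],0],
    [0.1,[2.57,0.12,0],0],
    [0.1,[3.0,0.18,0],0],
    [0.1,[3.0,0.18,0],0],
  ],
)

```text
time: 17.95
tcp_pos: [0.5502, -0.2529, 0.1624]
tool_rot: [-1.187, 1.218, -1.246]
wrist_force: [-0.1, -0.2, -3.2]
opening: 0.0496
```

```bash
python3 -c "
from h import *
plan([.55,-.2787,.1564],-1.4);strap2('s10.png')"
```

```text
t17.95 tcp [ 0.5502 -0.2529  0.1624] yaw -1.9 F [-0.1 -0.2 -3.2] open 0.0496 -> shift [2.58 0.62 0.05] turn -0.008
conf 0.57 n 666 face y=-0.2179 + -0.025(x-0.55) + -0.182 z tilt 10.3 x [0.52608011 0.57461745] z 0.0028992804710814865 0.19796228631629406
conf 0.23 n 76 face y=0.2808 + 0.263(x-0.55) + -1.204 z tilt 50.3 x [0.4282511  0.48599922] z 0.050934266464838514 0.08027174230601547
```

>>> play_rows(
  moves=[
    [0.1,[0.4,0.1,0],0],
    [0.1,[0.8,0.2,0],0],
    [0.1,[1.2,0.3,0],0],
    [0.1,[1.6,0.41,0],0],
    [0.1,[2.0,0.52,0],0],
    [0.1,[2.3,0.6,0],0],
    [0.1,[2.5,0.67,0],0],
    [0.1,[2.5,0.67,0],0],
  ],
)

```text
time: 19.05
tcp_pos: [0.5497, -0.277, 0.1563]
tool_rot: [-1.188, 1.218, -1.245]
wrist_force: [-2.2, 0.8, 3.1]
opening: 0.0499
```

```bash
python3 -c "
from h import *
plan([.55,-.2787,.1564],-1.4);strap2('s11.png')"
```

```text
t19.05 tcp [ 0.5497 -0.277   0.1563] yaw -1.8 F [-2.2  0.8  3.1] open 0.0499 -> shift [ 0.17 -0.    0.04] turn -0.007
conf 0.89 n 257 face y=-0.0482 + 2.350(x-0.55) + 0.030 z tilt -1.7 x [0.6041492 0.6182799] z 0.0013239329412166306 0.15883193286586939
conf 0.67 n 650 face y=-0.2180 + -0.018(x-0.55) + -0.351 z tilt 19.3 x [0.52571842 0.57287882] z 0.0017441348347512914 0.19138460158737253
```

>>> play_rows(
  moves=[
    [0.1,[0.1,0.02,0],0],
    [0.1,[0.2,0.03,0],0],
    [0.1,[0.3,0.04,0],0],
    [0.1,[0.3,0.04,0],0],
  ],
)

```text
time: 19.65
tcp_pos: [0.5497, -0.2771, 0.1563]
tool_rot: [-1.187, 1.219, -1.241]
wrist_force: [-4.9, 6.5, 7.4]
opening: 0.05
```

```bash
python3 -c "
from h import *
plan([.55,-.2787,.1564],-1.4);strap2('s12.png')"
```

```text
t19.65 tcp [ 0.5497 -0.2771  0.1563] yaw -1.7 F [-4.9  6.5  7.4] open 0.0500 -> shift [ 0.15 -0.01  0.03] turn -0.006
conf 0.73 n 614 face y=-0.2177 + -0.013(x-0.55) + -0.353 z tilt 19.4 x [0.52622956 0.57240001] z 0.003816194930700242 0.21424860333532458
conf 0.57 n 266 face y=-0.0249 + 1.951(x-0.55) + 0.024 z tilt -1.4 x [0.60411144 0.62032027] z -0.00041557307462772086 0.15737028392869895
```

>>> play_rows(
  force=5,
  moves=[
    [0.1,[0,0,0],0],
    [0.1,[0,0,0],0],
    [-0.2,[0,0,0],0],
    [-0.3,[0,0,0],0],
    [-0.45,[0,0,0],0],
    [-0.6,[0,0,0],0],
    [-0.6,[0,0,0],0],
    [-0.6,[0,0,0],0],
  ],
)

```text
time: 20.75
tcp_pos: [0.5497, -0.2772, 0.1563]
tool_rot: [-1.187, 1.219, -1.241]
wrist_force: [-0.3, 0.1, 0.7]
opening: 0.0694
```

```bash
python3 -c "
from h import *
plan([.55,-.2787,.1564],-1.4);strap2('s13.png')
im=robot.get_image('side');cv2.imwrite('pics/s13c.png',cv2.resize(im['frame'][150:310,260:460,::-1],(600,480)))"
```

```text
t20.75 tcp [ 0.5497 -0.2772  0.1563] yaw -1.7 F [-0.3  0.1  0.7] open 0.0694 -> shift [ 0.15 -0.01  0.03] turn -0.006
conf 0.92 n 266 face y=-0.0321 + 2.089(x-0.55) + 0.021 z tilt -1.2 x [0.60403654 0.61899085] z 0.0007128798295425334 0.15686617481050114
```

View pics/s13c.png

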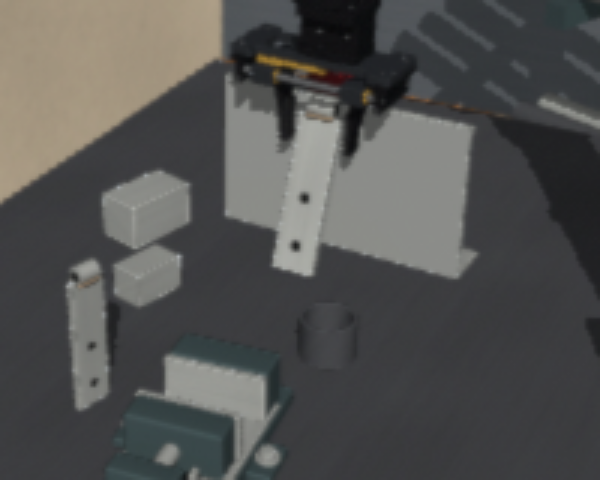

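>>> play_rows(
  moves=[
    [-0.6,[0,-1,0],0],
    [-0.6,[0,-3,0],0],
    [-0.6,[0,-7,0],0],
    [-0.8,[0,-12,0],0],
    [-1,[0,-16,0],0],
    [-1,[0,-16,0],0],
  ],
)

```text
time: 21.65
tcp_pos: [0.5494, -0.2767, 0.3223]
tool_rot: [-1.184, 1.21, -1.248]
wrist_force: [1.0, -0.1, -0.2]
opening: 0.0853
```

```bash
python3 -c "
from h import *
plan([.673,-.109,.20],-13.7);strap2('s14.png');print(robot.get_state()['joint_pos'])"
```

```text
t21.65 tcp [ 0.5494 -0.2767  0.3223] yaw -1.7 F [ 1.  -0.1 -0.2] open 0.0853 -> shift [-17.23  12.37  11.57] turn 0.209
conf 0.74 n 981 face y=-0.2989 + -0.025(x-0.55) + -0.004 z tilt 0.2 x [0.45729615 0.53340768] z 0.0002486978091027779 0.1867287952200726
conf 0.62 n 658 face y=-0.2180 + -0.019(x-0.55) + -0.355 z tilt 19.6 x [0.5253222  0.57364288] z 0.0026000647224714694 0.19118161179133136
conf 0.59 n 271 face y=-0.0416 + 2.250(x-0.55) + 0.023 z tilt -1.3 x [0.6042747  0.61848933] z 9.396501854971611e-05 0.15785670656010853
[ 0.87374203  0.24714533 -0.5472009   1.42645251  0.12760793  1.48644479
  0.30135832]
```

>>> play_rows(
  moves=[
    [-1,[-4,0,3],0.1],
    [-1,[-9,0,6],0.209],
    [-1,[-14,0,9],0.209],
    [-1,[-17.2,3,11.6],0.209],
    [-1,[-17.2,7,11.6],0.209],
    [-1,[-17.2,11,11.6],0.209],
    [-1,[-17.2,12.4,11.6],0.209],
    [-1,[-17.2,12.4,11.6],0.209],
  ],
)

```text
time: 22.75
tcp_pos: [0.67, -0.1088, 0.1936]
tool_rot: [-1.078, 1.371, -1.392]
wrist_force: [-1.5, -0.1, -0.7]
opening: 0.0867
```

```bash
python3 -c "
from h import *
im=robot.get_image('side');W=cloud(im)
for d in robot.regions_of('side','block_mid')[:2]:
  P=W[d['region']];P=P[~np.isnan(P[:,0])];Q=sel(P,(.63,.73),(-.18,-.06),(.034,.048)); 
  if len(Q)>20: print(cv2.minAreaRect(Q[:,:2].astype(np.float32)*1000))
plan([.673,-.109,.03],-13.7)"
```

```text
((672.578369140625, -102.62842559814453), (61.217166900634766, 44.458152770996094), 76.48379516601562)
t22.85 tcp [ 0.6715 -0.1088  0.1964] yaw -13.7 F [ 0.  -1.1  0.2] open 0.0872 -> shift [-0.03 16.64 -0.17] turn -0.000
```

>>> play_rows(
  moves=[
    [-1,[0,4,0.2],0],
    [-1,[0,9,0.2],0],
    [-1,[0,13,0.2],0],
    [-1,[0,15.5,0.2],0],
    [-1,[0,16.6,0.2],0],
    [-1,[0,16.6,0.2],0],
    [-0.5,[0,16.6,0.2],0],
    [-0.1,[0,16.6,0.2],0],
  ],
)

```text
time: 23.85
tcp_pos: [0.6775, -0.1103, 0.032]
tool_rot: [-1.073, 1.365, -1.396]
wrist_force: [-0.2, -0.6, -0.2]
opening: 0.0743
```

>>> play_rows(
  force=30,
  moves=[
    [0,[0,0,0],0],
    [0.1,[0,0,0],0],
    [0.3,[0,0,0],0],
    [0.3,[0,0,0],0],
    [0.3,[0,-0.5,0],0],
    [0.3,[0,-1.5,0],0],
    [0.3,[0,-2.5,0],0],
    [0.3,[0,-3,0],0],
  ],
)

```text
time: 24.85
tcp_pos: [0.6774, -0.1101, 0.063]
tool_rot: [-1.072, 1.364, -1.397]
wrist_force: [1.4, 0.3, -8.3]
opening: 0.0399
```

```bash
python3 -c "
from h import *
for cam in('side','top'):
  W=cloud(robot.get_image(cam))
  for r in robot.regions_of(cam,'block_mid')[:3]:
    Q=W[r['region']];Q=sel(Q,(.6,.75),(-.18,-.04),(.0,.09)); 
    if len(Q)>20: zt=np.percentile(Q[:,2],95);T=Q[Q[:,2]>zt-.006];print(cam,'z',Q[:,2].min(),zt,cv2.minAreaRect(T[:,:2].astype(np.float32)*1000))
plan([.55,-.13,.06],-1.5)"
```

```text
side z 0.029921802267477475 0.07242694829888205 ((684.1561279296875, -96.52798461914062), (35.942771911621094, 57.62156295776367), 32.17139434814453)
t25.05 tcp [ 0.6768 -0.1101  0.062 ] yaw -13.7 F [ 0.3 -0.4 -8.5] open 0.0398 -> shift [  4.94  -0.05 -11.84] turn -0.213
```

>>> play_rows(
  moves=[
    [0.3,[0,0,-2],-0.05],
    [0.3,[1,0,-5],-0.12],
    [0.3,[2,0,-8],-0.17],
    [0.3,[3.5,0,-10.5],-0.213],
    [0.3,[5.5,0,-11.9],-0.213],
    [0.3,[5.5,0,-12.0],-0.213],
    [0.3,[5.5,0,-12.0],-0.213],
    [0.3,[5.5,0,-12.0],-0.213],
  ],
)

```text
time: 26.05
tcp_pos: [0.548, -0.1341, 0.0597]
tool_rot: [-1.185, 1.209, -1.242]
wrist_force: [0.7, -0.1, -8.8]
opening: 0.0396
```

```bash
python3 -c "
from h import *
im=robot.get_image('side');save(im,'s15.png');W=cloud(im)
cv2.imwrite('pics/s15c.png',cv2.resize(im['frame'][180:300,290:440,::-1],(750,600)))
B=sel(W,(.52,.575),(-.2,-.08),(.02,.08)); print(np.percentile(B,[1,50,99],axis=0))
plan([.5495,-.175,.034],-1.5);strap2('s15.png')"
```

```text
[[ 0.52053203 -0.16306482  0.02942252]
 [ 0.54608035 -0.11243415  0.06205957]
 [ 0.57361009 -0.09743362  0.07893114]]
t26.10 tcp [ 0.5479 -0.1342  0.0596] yaw -1.4 F [-0.1 -0.  -7.9] open 0.0400 -> shift [4.07 2.58 0.21] turn 0.001
conf 0.97 n 277 face y=-0.0403 + 2.245(x-0.55) + 0.000 z tilt -0.0 x [0.60390593 0.61865756] z -0.0003708764138338556 0.1566585746065856
conf 0.63 n 1047 face y=-0.2996 + -0.028(x-0.55) + -0.001 z tilt 0.0 x [0.41404786 0.49092323] z -0.0006755284518506084 0.1889536675086054
conf 0.62 n 218 face y=-0.2166 + -0.015(x-0.55) + -0.356 z tilt 19.6 x [0.52647662 0.56411316] z 0.003261781116981655 0.19121392875650686
```

View pics/s15c.png

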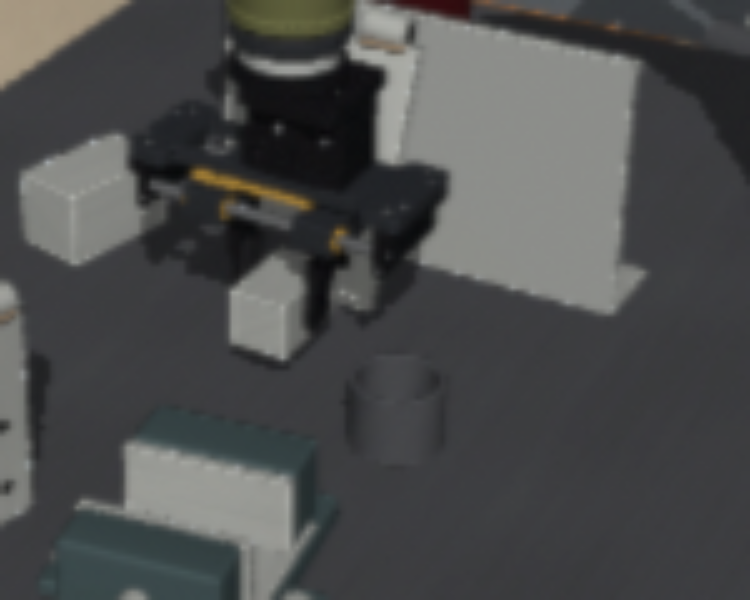

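>>> play_rows(
  moves=[
    [0.3,[2,0.6,0.2],0],
    [0.3,[4,1.4,0.2],0],
    [0.3,[4.5,2.0,0.2],0],
    [0.3,[4.5,2.4,0.2],0],
    [0.3,[4.5,2.6,0.2],0],
    [0.3,[4.5,2.7,0.2],0],
    [0.3,[4.5,2.7,0.2],0],
  ],
)

```text
time: 27.08
tcp_pos: [0.5492, -0.179, 0.0329]
tool_rot: [-1.186, 1.209, -1.241]
wrist_force: [0.3, -0.4, -8.2]
opening: 0.0399
```

>>> play_rows(
  moves=[
    [0.3,[0.2,0.05,0],0],
    [0.3,[0.4,0.1,0],0],
    [0.3,[0.6,0.1,0],0],
    [0.3,[0.6,0.1,0],0],
  ],
)

```text
time: 27.58
tcp_pos: [0.5491, -0.1853, 0.032]
tool_rot: [-1.185, 1.209, -1.242]
wrist_force: [-0.1, -1.0, -8.5]
opening: 0.0398
```

>>> play_rows(
  moves=[
    [0.3,[0,0.05,0],0],
    [0.3,[0,0.1,0],0],
    [0.3,[0,0.1,0],0],
  ],
)

```text
time: 27.95
tcp_pos: [0.5492, -0.1854, 0.0318]
tool_rot: [-1.186, 1.209, -1.242]
wrist_force: [-4.5, 0.7, 2.6]
opening: 0.04
```

>>> play_rows(
  moves=[
    [0.3,[0.1,0.05,0],0],
    [0.3,[0.2,0.05,0],0],
    [0.3,[0.2,0.05,0],0],
  ],
)

```text
time: 28.32
tcp_pos: [0.5492, -0.1854, 0.0317]
tool_rot: [-1.185, 1.21, -1.239]
wrist_force: [-4.0, 5.2, 4.0]
opening: 0.0399
```

```bash
python3 -c "
from h import *
im=robot.get_image('side');save(im,'s16.png');W=cloud(im)
B=sel(W,(.532,.566),(-.17,-.13),(.005,.036)); print('outer face y',np.percentile(B,[5,50,95],axis=0))
plan([.5495,-.175,.034],-1.5);strap2('s16.png')"
```

```text
outer face y [[ 0.53270295 -0.15840734  0.00741763]
 [ 0.54715616 -0.15318437  0.02255842]
 [ 0.56341214 -0.14949946  0.03539557]]
t28.38 tcp [ 0.5492 -0.1854  0.0317] yaw -1.4 F [-4.9  4.6  3.4] open 0.0398 -> shift [-1.04 -0.23  0.01] turn 0.002
conf 0.65 n 260 face y=-0.0368 + 2.155(x-0.55) + 0.020 z tilt -1.1 x [0.60384992 0.61925241] z -0.0001422299183195915 0.1573955514877419
conf 0.56 n 46 face y=-0.2384 + -0.469(x-0.55) + -0.247 z tilt 13.9 x [0.52804056 0.54784876] z 0.016594183424669926 0.22775160728758434
```

>>> play_rows(
  moves=[
    [0.3,[0,-0.05,0],0],
    [0.3,[0.1,-0.05,0],0],
    [0.3,[0.2,-0.05,0],0],
    [0.3,[0.3,-0.05,0],0],
    [0.3,[0.3,-0.05,0],0],
  ],
)

```text
time: 29.1
tcp_pos: [0.5494, -0.186, 0.0319]
tool_rot: [-1.184, 1.211, -1.236]
wrist_force: [-0.9, 6.5, -4.8]
opening: 0.0395
```

>>> play_rows(
  force=10,
  moves=[
    [0.3,[0.2,0.03,0],0],
    [0.3,[0.2,0.05,0],0],
    [-0.05,[0.15,0.05,0],0],
    [-0.3,[0.1,0,0],0],
    [-0.6,[0,0,0],0],
    [-0.6,[0,0,0],0],
    [-0.6,[0,0,0],0],
  ],
)

```text
time: 29.98
tcp_pos: [0.5494, -0.1862, 0.0319]
tool_rot: [-1.184, 1.21, -1.237]
wrist_force: [0.2, 0.3, 1.4]
opening: 0.0687
```

>>> play_rows(
  moves=[
    [-0.6,[-0.5,-1,0],0],
    [-0.7,[-1,-4,0],0],
    [-0.8,[-3,-9,0],0],
    [-1,[-6,-15,0],0],
    [-1,[-10,-20,0],0],
    [-1,[-14,-25,0],0],
    [-1,[-18,-27,0],0],
    [-1,[-22,-28,0],0],
  ],
)

```text
time: 30.98
tcp_pos: [0.5491, 0.0367, 0.3148]
tool_rot: [-1.181, 1.206, -1.238]
wrist_force: [0.0, 0.1, -0.4]
opening: 0.0871
```

```bash
python3 -c "
from h import *
plan([.45,.3,.34]);strap2('s17.png')
for cam in('side','top'):
  im=robot.get_image(cam);W=cloud(im)
  Q=sel(W,(.50,.60),(-.245,-.12),(.034,.046))
  print(cam,len(Q),cv2.minAreaRect(Q[:,:2].astype(np.float32)*1000),np.percentile(Q,[2,50,98],axis=0))
  B=sel(W,(.532,.566),(-.17,-.13),(.005,.03))
  if len(B): print('outer',np.median(B,0))
  c=im['frame'][130:300,240:440] if cam=='side' else im['frame'][190:290,330:450]
  cv2.imwrite('pics/f_%s.png'%cam,cv2.resize(c[:,:,::-1],(700,595)))
"
```

```text
t30.98 tcp [0.5491 0.0367 0.3148] yaw -1.2 F [ 0.   0.1 -0.4] open 0.0871 -> shift [-26.1   -2.82 -10.41] turn -0.000
conf 0.95 n 592 face y=-0.2194 + -0.023(x-0.55) + -0.342 z tilt 18.9 x [0.52569736 0.57450085] z 0.01022606219517964 0.1912611627592938
conf 0.73 n 253 face y=-0.0590 + 2.534(x-0.55) + 0.016 z tilt -0.9 x [0.60422609 0.61776699] z 0.0017315612427097862 0.15800076149404485
conf 0.22 n 42 face y=0.4708 + -1.408(x-0.55) + 1.387 z tilt -54.2 x [0.7412223 0.7903124] z 0.004471947524013238 0.028355067215302756
side 192 ((549.1112670898438, -193.0660400390625), (52.233123779296875, 88.14834594726562), 2.741337776184082) [[ 0.52841998 -0.23378775  0.03458106]
 [ 0.54888965 -0.19254919  0.03919303]
 [ 0.57175069 -0.14984259  0.04490761]]
outer [ 0.54820982 -0.1534193   0.01945457]
top 207 ((550.6685180664062, -196.5123748779297), (83.72731018066406, 45.98030090332031), 87.4046401977539) [[ 0.52940123 -0.2335775   0.03429596]
 [ 0.54593851 -0.19067493  0.03979449]
 [ 0.56549525 -0.15532838  0.04500108]]
outer [ 0.55027437 -0.14749141  0.008969  ]
```

View pics/f_side.png

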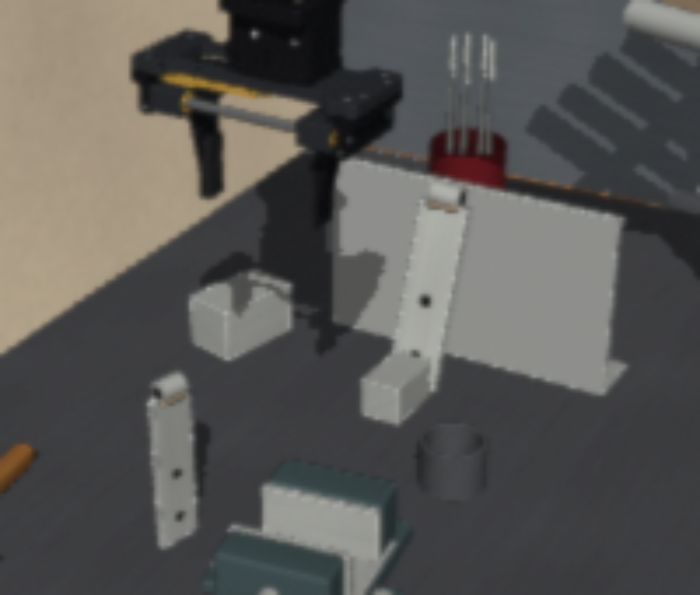

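View pics/f_top.png

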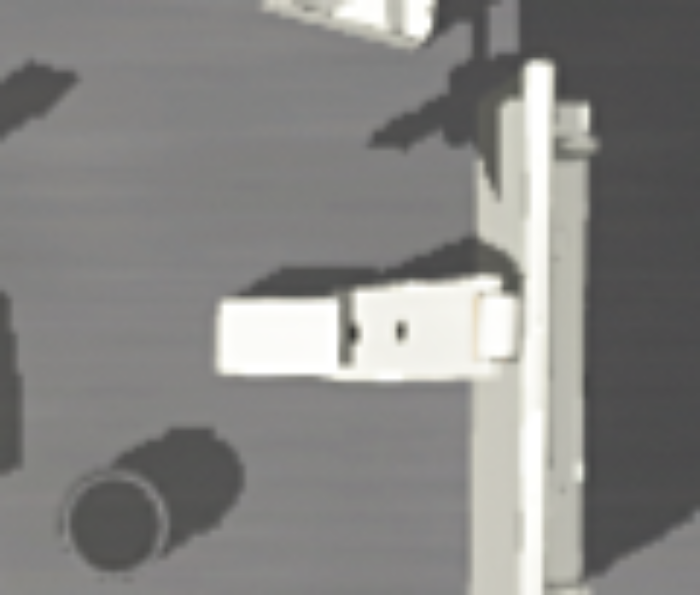

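```bash
python3 -c "
from h import *
plan([.5494,-.115,.03],-1.4)"
```

```text
t31.18 tcp [0.5485 0.0352 0.3124] yaw -1.2 F [ 0.4 -1.4  0. ] open 0.0870 -> shift [14.97 28.27 -0.22] turn 0.004
```

>>> play_rows(
  force=20,
  moves=[
    [0.5,[5,0,-0.1],0],
    [1,[10,4,-0.1],0],
    [1,[15,9,-0.1],0],
    [1,[15,14,-0.1],0],
    [1,[15,19,-0.1],0],
    [1,[15,24,-0.1],0],
    [1,[15,27,-0.1],0],
    [1,[15,28.2,-0.1],0],
  ],
)

```text
time: 32.17
tcp_pos: [0.5484, -0.1167, 0.0282]
tool_rot: [-1.187, 1.212, -1.235]
wrist_force: [0.3, 0.4, 0.1]
opening: 0.0153
```

>>> play_rows(
  moves=[
    [1,[0.2,0,0],0],
    [1,[0.6,0,0],0],
    [1,[1.0,0,0],0],
    [1,[1.4,0,0],0],
    [1,[1.7,0,0],0],
    [1,[2.0,0,0],0],
    [1,[2.0,0,0],0],
  ],
)

```text
time: 33.05
tcp_pos: [0.5479, -0.137, 0.0282]
tool_rot: [-1.186, 1.213, -1.235]
wrist_force: [-0.4, -1.0, -0.6]
opening: 0.0007
```

>>> play_rows(
  moves=[
    [1,[0.1,0,0],0],
    [1,[0.2,0,0],0],
    [1,[0.3,0,0],0],
    [1,[0.4,0,0],0],
    [1,[0.4,0,0],0],
  ],
)

```text
time: 33.67
tcp_pos: [0.5478, -0.1411, 0.0282]
tool_rot: [-1.186, 1.213, -1.235]
wrist_force: [-0.2, 0.0, -0.4]
opening: 0.0006
```

>>> play_rows(
  moves=[
    [1,[0.1,0,0],0],
    [1,[0.2,0,0],0],
    [1,[0.2,0,0],0],
  ],
)

```text
time: 34.05
tcp_pos: [0.5478, -0.1423, 0.0283]
tool_rot: [-1.186, 1.213, -1.234]
wrist_force: [-0.2, 2.7, 0.6]
opening: 0.0007
```

>>> play_rows(
  moves=[
    [1,[0.1,0,0],0],
    [1,[0.2,0,0],0],
    [1,[0.2,0,0],0],
  ],
)

```text
time: 34.42
tcp_pos: [0.5478, -0.1424, 0.0283]
tool_rot: [-1.185, 1.213, -1.232]
wrist_force: [-0.6, 6.2, 2.3]
opening: 0.0003
```

>>> play_rows(
  moves=[
    [1,[0.15,0,0],0],
    [1,[0.3,0,0],0],
    [1,[0.3,0,0],0],
  ],
)

```text
time: 34.8
tcp_pos: [0.5478, -0.1424, 0.0283]
tool_rot: [-1.184, 1.214, -1.228]
wrist_force: [-0.1, 8.8, 3.1]
opening: 0.0005
```

```bash
python3 -c "
from h import *
plan([.55,-.2,.1]);strap2('s18.png')"
```

```text
t34.80 tcp [ 0.5478 -0.1424  0.0283] yaw -1.2 F [-0.1  8.8  3.1] open 0.0005 -> shift [ 5.72 -7.2   0.46] turn -0.000
conf 0.72 n 265 face y=-0.0420 + 2.242(x-0.55) + 0.014 z tilt -0.8 x [0.60406799 0.61885423] z 0.0002574093403580897 0.156800115681113
conf 0.62 n 202 face y=-0.2203 + -0.016(x-0.55) + -0.338 z tilt 18.7 x [0.52505226 0.56417644] z 0.08110893587406437 0.19031017160303515
```

>>> play_rows(
  moves=[
    [1,[-0.5,0,0],0],
    [1,[-2,0,0],0],
    [1,[-3,-4,0],0],
    [1,[-4,-10,0],0],
    [1,[-8,-16,0],0],
    [1,[-12,-22,0],0],
    [1,[-16,-26,0],0],
    [1,[-16,-26,0],0],
  ],
)

```text
time: 35.9
tcp_pos: [0.5479, 0.0207, 0.2931]
tool_rot: [-1.182, 1.205, -1.227]
wrist_force: [1.0, 0.4, -0.7]
opening: 0.0003
```

```bash
python3 -c "
from h import *
plan([.55,-.2,.1]);strap2('s19.png')
im=robot.get_image('top');W=cloud(im);
Q=sel(W,(.52,.58),(-.225,-.13),(.036,.044));print('block top',np.percentile(Q,[1,50,99],axis=0))
J=sel(W,(.38,.60),(.06,.22),(.066,.078));print('jaw',np.histogram(1000*((J-[.4935,.0818,0])@np.array([-.126,.992,0])),bins=range(-60,120,10))[0])
P=sel(W,(.40,.50),(-.15,-.04),(.035,.055));print('pipe',cv2.minAreaRect(P[:,:2].astype(np.float32)*1000)[0])
print(robot.job_done())"
```

```text
t35.90 tcp [0.5479 0.0207 0.2931] yaw -0.8 F [ 1.   0.4 -0.7] open 0.0003 -> shift [22.16 19.21  0.08] turn -0.000
conf 0.94 n 226 face y=-0.0067 + 1.644(x-0.55) + 0.039 z tilt -2.2 x [0.60383459 0.62072144] z 0.0002560684758872928 0.15810689801088393
conf 0.86 n 608 face y=-0.2174 + -0.016(x-0.55) + -0.358 z tilt 19.7 x [0.52553365 0.57420381] z 0.010638447539854408 0.19039041482958086
block top [[ 0.52946835 -0.21710256  0.03625868]
 [ 0.54581416 -0.18432162  0.04019762]
 [ 0.56539692 -0.15490196  0.0437511 ]]
jaw [ 0  0  0  0  0  0  0  0  0  0 26 74 77 67 79  6  0]
pipe (445.3612060546875, -94.27055358886719)
the job is handed in; nothing more can be done
None
```

The job is done and handed in at about 36 s. I slid the vise jaw open about 42 mm, lifted the long strap out and leaned it barrel up and flat side on against the screen. The small block lies flat with one end against the middle of the strap's foot.

**Strap:** it leans about 19.7° and its foot is about 76 mm out. It stayed put after I let go.

**Chock:** a final push of 8.8 N on the block did not move it, so I take it to be hard up against the foot. The last camera readings put the block's end and the foot within about 2 mm of each other. That is the limit of the calibration, so the pictures alone can't prove contact.

**Other things on the bench:** I re-measured only the pipe, which had not moved. I never touched the large block, short strap, hammer, brush or rod can, but did not measure them again.

**Readings that disagreed:** two tilt readings, just after the first release of the block and during the push check, came out at 18.9° and 18.7°. The first used a fit with the foot partly hidden, the second one with the gripper in the way. The last view read 19.7°.

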